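# Slide the top cover off the stack into the power-supply case and lock it

## Robot

A 7-joint arm with a two-finger parallel gripper is mounted at the origin on the work surface. World frame = base frame: x ahead of the robot, y to its left, z up, the work surface at z = 0. Lengths are in m, angles in degrees, forces in N, time in s.
With the tool pointing down it reaches from about 0.35 to 0.9 m from the base axis. Payload 7.2 kg.
Tool frame: the origin (TCP) lies between the finger pads; the fingertips stand 17 mm ahead of it and the grasp point (between the pads) lies 2 mm behind it (env.finger_overhang is the distance from the TCP to the fingertips, in m); z points along the fingers, y is the direction in which the jaws open and shut (so a half turn about z gives the same grasp; the last joint's range is limited). The gripper opens to 85 mm and grips with 20 to 120 N. Pads are 22 mm wide; open, the fingers measure 114 mm over their backs; the gripper's body (76 mm by 85 mm) begins 54 mm behind the grasp point. The pads swing forward as they close: fully open they stand 13 mm farther back than shut.
Start: joints at [-69.855, 23.554, -0.728, 91.456, 0.321, 64.991, -4.71], TCP at [0.255, 0.571, 0.248] pointing down, gripper open.
Joint ranges: [-169.25, 169.25], [-16.82, 113.86], [-84.01, 82.57], [7.8, 145.47], [-59.2, 239.2], [7.22, 106.19], [-163.78, 163.78]. Speed limits (degrees/s): [136.94, 136.94, 172.46, 172.46, 180, 180, 180].

## Interface

Orientations are given as [roll, pitch, yaw] about the fixed x, y, z axes, in that order (R = Rz(yaw) Ry(pitch) Rx(roll)).
In Python, from plant import env gives the robot as it stands. The module is installed in compiled form; this text tells all that it offers.
- The arm moves only by the tool play_rows, never from a script. Its argument "deltas" is a list of rows, each a list of 5 numbers: the closure in counts, from 0 (fully open) to 255 (shut), then the shift along the tool's x, y, z in mm, then the turn about the tool's z in degrees. A call has 1 to 5 rows; each row shifts and turns the commanded pose from where the row before left it, along the tool's axes as they then stand; what a row does not reach is not made up. A row lasts 1/12 s, in which the tool goes at most 41.7 mm and 7.16 degrees, less where a joint would pass 70% of its speed; a pose out of reach is approached as far as the arm can. A call with a gripper value outside its range is refused whole. The fingers move at their own pace and stop on an object; "squeeze" is the grip in N (left out, the last holds). Time passes only in rows, so rows that do not move let the fingers close. It gives the time, the measured TCP pose, the force and the opening at its end, in the units of the state.
- env.state(): the state, without advancing time (a new reading comes with each control period).
- env.grab_frame(name): name is "side" or "top"; returns a dict with "img" (420x560x3 uint8, blue, green, red), "range_z" (420x560 float32, m along the optical axis (not along the pixel's ray), 0 where there is no reading), "intrinsics" (3x3 intrinsics, pixels), "eye" and "attitude" of the camera in the world. Camera axes: x right, y up, looking along -z (the intrinsics and any distortion apply to the point x, -y, -z); pixel columns grow to the right and rows downward; lengths in m; the calibration is good to about 2 mm. A picture is of the moment at which its call begins.
- env.sign_off(): hands the job in, once; it reports no verdict.
The state is a dict: "clock": time; "joint_pos": joint angles; "dq": joint speeds; "tau": joint torques, N m; "eef_pos": TCP position; "tool_rot": TCP orientation; "force": force on the tool from outside, world axes, zero at the start; "torque": the same for the moment, N m; "opening": finger opening in m.
Only numpy, scipy, OpenCV 4.12 (cv2) and the standard library are available. Lean on these libraries where they do the work, as an engineer would, in place of code of your own. Each camera call takes 0.05 s, during which the arm holds its last target. There are 200 camera calls.

## Task

Slide the top wooden cover sideways off the stack, straight into the cover channel of the wooden power-supply case, and push it gently under the deck until you feel it bear on the hidden stop, and press it there for a moment. Then turn the red turn-button square across the cover to lock it. Do not lift the cover off, leave the covers below and everything else on the bench where they are, and do not ram the stop.

Things in the scene. Friction and masses are not known exactly. Their poses are not given: they have to be found in the camera images.
- case: fixed open-topped wooden case, 133 (x) by 236 (y) mm. Origin: on the bench under the middle of the cover channel; z up, covers slide in along +y. Channel: x from -51.5 to 51.5 mm between side walls 82 mm high; a cover slides on ledges at 70 mm, so a seated cover's top (80 mm) is 2 mm below the walls. The far end of the channel is roofed by the deck.
- mouth (a point): middle of the channel's mouth, at ledge height, at y = -86 mm in the case frame. The mouth's walls are flared, about 114 mm apart here, narrowing to 103 mm 24 mm farther in; its floor is level with the ledges
- deck: fixed wooden board with an aluminium edge, roofing the far end of the channel between heights 83 and 87 mm. Origin: middle of its near edge, at ledge height, at y = 30 mm in the case frame; axes as the case's. The cover slides under it and meets a hard hidden stop 12 to 48 mm in from that edge: feel for it slowly. Press on it for half a second with 6 to 12 N: under 4 N does not seat it, over 16 N is ramming
- turn_button (a joint): red wooden turn-button on the case's -x wall: a bar 14 mm wide, between heights 84 and 94 mm, reaching 50 mm from its pivot (8 mm behind it). In rad: at 0 it points along the wall to the case's +y; grows clockwise seen from above; at 1.57 (a stop) it points to +x, square across the cover. Starts at 0 to 0.3, turns stiffly (0.06 N m), stays where left. Push it round with the fingers.
- button_pivot (a point): pivot of the turn-button, at mid-height (89 mm): at x = -59, y = -22 mm in the case frame
- button_tip (a point): free end of the turn-button, at mid-height
- cover_top: top cover of the stack: light wood with five black vent marks, 100 (x) by 120 (y) by 10 mm, 60 to 130 g, loose, too wide to grasp. Origin: centre of its underside, which starts 71.5 mm above the bench (1.5 mm above the ledges). Starts within 8 mm and 0.06 rad of the channel's line, its +y edge about 10 mm short of the mouth. Push it by the upper part of its -y edge, clear of the cover below.
- cover_2: one of the three same covers (100 x 120 x 10 mm, 90 g) under the top one; second from the top, its top face at 71.5 mm. Origin: centre of its underside
- cover_3: one of the three same covers (100 x 120 x 10 mm, 90 g) under the top one; third from the top. Origin: centre of its underside
- cover_4: one of the three same covers (100 x 120 x 10 mm, 90 g) under the top one; the lowest. Origin: centre of its underside
- stand: fixed grey block with a cork top, 94 x 104 x 41.5 mm, under the stack. Origin: centre of its underside
- multimeter: black handheld multimeter, loose, 85 x 170 x 32 mm (dial to 38). To be left alone. Origin: centre of its underside
- solder_spool: green spool of solder standing on end, loose, diameter 54, height 38 mm. To be left alone. Origin: centre of its underside
- screw_jar: small glass jar with yellow cap, loose, diameter 52, height 70 mm. To be left alone. Origin: centre of its underside
- screwdriver: orange-handled screwdriver lying loose at the right of the stack, about 200 mm long. To be left alone
- parts_cup: blue ceramic cup for small parts, loose, diameter 68, height 50 mm. To be left alone. Origin: centre of its underside
Things that resemble listed ones, but are neither listed nor needed, are in the scene too. What is shaped like the cover_top but orange is not meant.

How it is judged (in metres and radians):
On the way, in this order (a step that is already met when the one before it is completed fails the run):
1. the top cover lies in the channel, flat on the ledges, and is pressed against the stop under the deck with at least 4 N for 0.2 s (y of cover_top in the frame of case above -0.02 m and z of cover_top in the frame of case between 0.068 and 0.0725 m and angle between cover_top's own z axis and vertical below 0.04 rad and contact force between cover_top and deck above 4 N), for 0.2 s.
2. the turn-button is then turned across the cover (1.25 rad or more) (value of joint turn_button above 1.25 rad), for 0.2 s.
At the end, for the whole second after the job is handed in: The top cover lies flat on the case's ledges with its leading edge at least 10 mm under the deck, at rest; the turn-button is across it (at least 1.25 rad); each lower cover is within 6 mm of where it started (y of cover_top in the frame of case above -0.02 m and z of cover_top in the frame of case between 0.068 and 0.0725 m and angle between cover_top's own z axis and vertical below 0.04 rad and value of joint turn_button above 1.25 rad and linear speed of cover_top below 0.01 m/s and distance of each of cover_2, cover_3, cover_4 from where it was at the start of the episode below 0.006 m); the robot touches nothing.
It fails at once if the cover rammed against the stop under the deck (over 16 N) (contact force between cover_top and deck above 16 N).
It fails at once if a lower cover shifted by more than 6 mm (distance of any of cover_2, cover_3, cover_4 from where it was at the start of the episode above 0.006 m).
It fails at once if the top cover lifted (underside above 85 mm) or tipped by more than 0.2 rad (height (world z) of cover_top above 0.085 m or angle between cover_top's own z axis and vertical above 0.2 rad).
It fails at once if a bystander moved by more than 20 mm (distance of any of multimeter, solder_spool, screw_jar, screwdriver, parts_cup from where it was at the start of the episode above 0.02 m).
It also fails if it takes over 72 s, if anything falls off the work surface, if the arm or the gripper's body presses on something with over 40 N, if the wrist force passes 120 N, or if a joint passes its speed limit or range.

## Working session

There is one attempt and no reset: what is moved stays moved. The work goes in short steps, Python scripts to look and compute and a tool call to move; the robot and the scene stay as the last step left them, time stands still between calls to the robot, and variables do not carry over. Pictures are saved under pics/ and viewed, about 8 in all and at most 12, crops included, and the job is handed in when it is done.

Besides the shell and the picture viewer there is one more tool, called after "Call:" as a command line: name --pt "numbers of a row" for each row, then --argument value for the rest. play_rows: Moves the arm, as the interface text tells. Its arguments: {"type":"object","properties":{"deltas":{"type":"array","items":{"type":"array","items":{"type":"number"}}},"squeeze":{"type":"number"}},"required":["deltas"]}

```bash
mkdir -p pics
cat > h.py <<'E'
import numpy as np, cv2
from plant import env
def shot(n,save):
    f=env.grab_frame(n); cv2.imwrite('pics/'+save+'.png',f['img']); np.savez('pics/'+save+'.npz',**{k:np.array(v) for k,v in f.items()}); return f
def load(s): return dict(np.load('pics/'+s+'.npz'))
def rotm(a):
    a=np.array(a)
    if a.shape==(3,3): return a
    from scipy.spatial.transform import Rotation as R
    return R.from_euler('xyz',a,degrees=True).as_matrix() if a.size==3 else R.from_quat(a).as_matrix()
def pt(f,u,v,z=None):
    K=f['intrinsics']; d=np.array([(u-K[0,2])/K[0,0],-(v-K[1,2])/K[1,1],-1.]); w=rotm(f['attitude'])@d
    if z is None:
        return f['eye']+w*f['range_z'][int(round(v)),int(round(u))]
    return f['eye']+w*(z-f['eye'][2])/w[2]
E
python3 - <<'E'
from h import *
for n in('top','side'):
    f=shot(n,n+'0'); print(n,f['intrinsics'],f['eye'],f['attitude'],[k for k in f])
print(env.state(),env.finger_overhang)
E
```

```text
top [[393.3623715    0.         280.43720115]
 [  0.         393.3623715  205.88411081]
 [  0.           0.           1.        ]] [ 0.31695078 -0.02635243  1.23033817] [  9.41397335   1.09117413 -90.30871417] ['img', 'range_z', 'intrinsics', 'eye', 'attitude']
side [[467.7945658    0.         276.20299587]
 [  0.         467.7945658  206.26809591]
 [  0.           0.           1.        ]] [ 0.26918803 -0.93549626  0.77476839] [ 54.54441143  -1.02387385 -13.90003581] ['img', 'range_z', 'intrinsics', 'eye', 'attitude']
{'clock': 0.1, 'joint_pos': array([-69.85463371,  23.59647803,  -0.72875408,  91.50070449,
         0.32146673,  64.99013039,  -4.70914571]), 'dq': array([ 0.03557057, -0.10259551,  0.0779375 , -0.10113137,  0.06647636,
       -0.08461212, -0.08129524]), 'tau': array([ 3.65610475e-03, -6.01830482e+01,  6.84789922e-01, -3.00088799e+01,
        1.40705743e-02,  6.52743678e-03, -4.03460535e-05]), 'eef_pos': array([0.25459384, 0.57031932, 0.24751539]), 'tool_rot': array([-1.79914975e+02,  6.41524329e-03,  1.55949662e+02]), 'force': array([0.15185379, 0.39318165, 0.06751137]), 'torque': array([-0.0677263 , -0.00558612, -0.0455242 ]), 'opening': 0.0856444437594319} 0.017
```

View pics/top0.png

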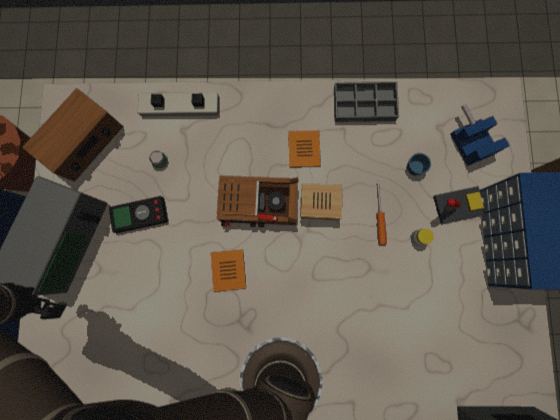

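View pics/side0.png

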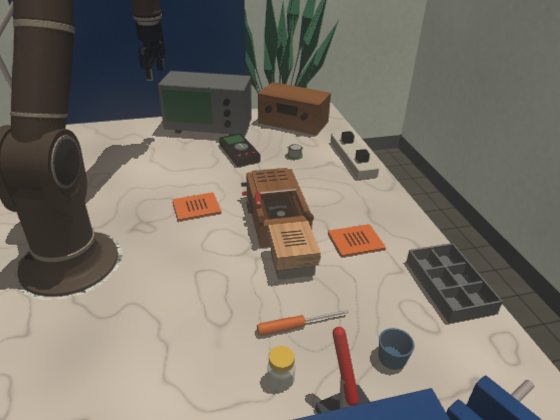

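The top view shows the case at columns 218–298 and rows 176–228, with the deck at its left end. The light cover is at 301–342 / 185–220 and the red button at about 258–278 / 217. The side view agrees. Next I enlarge both.

Run:
```python
from h import *
a=cv2.imread('pics/top0.png')[165:240,205:355]; b=cv2.imread('pics/side0.png')[160:285,235:335]
cv2.imwrite('pics/ca.png',cv2.resize(a,None,fx=5.33,fy=5.33,interpolation=cv2.INTER_CUBIC))
cv2.imwrite('pics/cb.png',cv2.resize(b,None,fx=4.8,fy=4.8,interpolation=cv2.INTER_CUBIC))
```

```text
(no output)
```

View pics/ca.png

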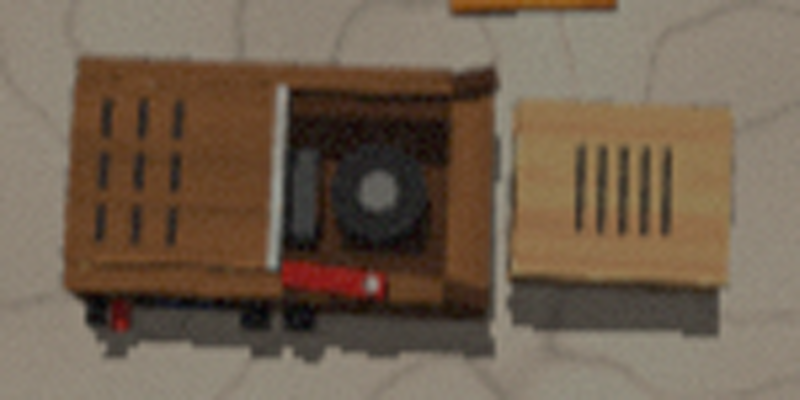

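View pics/cb.png

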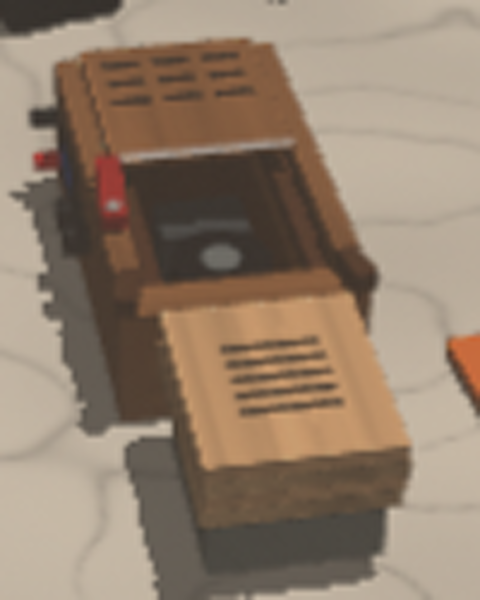

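Run:
```python
from h import *
f=load('top0'); g=load('side0')
s=800/150
A=lambda u,v,z:pt(f,205+(u+.5)/s-.5,165+(v+.5)/s-.5,z)
B=lambda u,v,z:pt(g,235+(u+.5)/4.8-.5,160+(v+.5)/4.8-.5,z)
for n,P in dict(farL=(A,78,57,.087),farR=(A,65,290,.087),mouthL=(A,495,70,.082),mouthR=(A,490,312,.082),dk1=(A,289,85,.087),dk2=(A,279,268,.087),piv=(A,374,284,.094),tipm=(A,284,273,.094),c1=(A,514,100,.0815),c2=(A,733,105,.0815),c3=(A,730,287,.0815),c4=(A,510,276,.0815),
 sdk1=(B,294,142,.087),sdk2=(B,122,160,.087),spiv=(B,113,205,.094),stipm=(B,108,158,.094),sc1=(B,355,292,.0815),sc2=(B,411,446,.0815),sc3=(B,203,470,.0815),sc4=(B,162,312,.0815),sfarL=(B,270,42,.087)).items(): print(n,(P[0](*P[1:])*1000).round(1))
# colour/depth mask of the cover top
for F,nm in((f,'top'),(g,'side')):
    vv,uu=np.mgrid[0:420,0:560]; K=F['intrinsics']; d=np.stack([(uu-K[0,2])/K[0,0],-(vv-K[1,2])/K[1,1],-np.ones(uu.shape)],-1)
    W=F['eye']+(d@rotm(F['attitude']).T)*F['range_z'][...,None]
    im=F['img'].astype(int)
    hsv=cv2.cvtColor(F['img'],cv2.COLOR_BGR2HSV)
    m=(abs(W[...,2]-.0815)<.004)&(W[...,0]>.2)&(W[...,0]<.5)&(W[...,1]>-.3)&(W[...,1]<.0)
    n,l,st,c=cv2.connectedComponentsWithStats(m.astype(np.uint8)); i=1+np.argmax(st[1:,4])
    # print range of heights, min-area rectangle
    p=W[l==i][:,:2].astype(np.float32)
    print(nm,st[i],cv2.minAreaRect(p*1000),W[l==i].min(0),W[l==i].max(0),W[l==i][:,2].mean())
    mr=(hsv[...,1]>190)&((hsv[...,0]<6)|(hsv[...,0]>174))&(abs(W[...,2]-.094)<.005)&(hsv[...,2]>80)
    q=W[mr][:,:2].astype(np.float32)*1000; print('red',len(q),cv2.minAreaRect(q),q.mean(0))
```

```text
farL [601.1 177.2  87. ]
farR [469.3 181.8  87. ]
mouthL [592.5 -56.8  82. ]
mouthR [455.9 -52.3  82. ]
dk1 [583.8  58.6  87. ]
dk2 [480.6  63.7  87. ]
piv [470.3  11.1  94. ]
tipm [476.8  60.4  94. ]
c1 [575.3 -67.2  81.5]
c2 [ 571.2 -189.4   81.5]
c3 [ 468.8 -184.6   81.5]
c4 [475.9 -63.6  81.5]
sdk1 [583.5  64.3  87. ]
sdk2 [486.   67.3  87. ]
spiv [470.1  16.4  94. ]
stipm [476.8  60.6  94. ]
sc1 [578.3 -68.7  81.5]
sc2 [ 568.8 -188.8   81.5]
sc3 [ 469.6 -183.6   81.5]
sc4 [478.2 -63.5  81.5]
sfarL [599.1 171.8  87. ]
top [301 208  41  10 347] ((486.6195983886719, -124.94230651855469), (118.04121398925781, 27.485963821411133), 89.56192016601562) [ 0.47252328 -0.18399765  0.07762723] [ 0.4999994  -0.06588516  0.08537522] 0.08194798086879608
red 73 ((487.07342529296875, -233.04238891601562), (20.854337692260742, 587.3270874023438), 2.982071876525879) [475.0809    23.022427]
side [268 224  23  35 397] ((487.0155944824219, -124.41046142578125), (121.36542510986328, 29.29838752746582), 87.72106170654297) [ 0.47002107 -0.18560719  0.07754655] [ 0.49998103 -0.0632951   0.08440897] 0.08115124293996645
red 0 ((0.0, 0.0), (0.0, 0.0), 0.0) [nan nan]<stdin>:20: RuntimeWarning: Mean of empty slice.
  ret = um.true_divide(
```

Case: origin at about (529.5, 31) mm, yaw about −2.7°. The cover is about 1 mm off the channel line, with yaw about −3°. The plan is to push with closed fingers at tool yaw 87.3°, so that tool x is case +y and tool y is case +x.

Call:
play_rows --pt "255 0 0 0 6.87" --pt "255 0 0 0 6.87" --pt "255 0 0 0 6.87" --pt "255 0 0 0 6.87" --pt "255 0 0 0 6.87" --squeeze 60

```text
clock: 0.52
eef_pos: [0.2547, 0.5704, 0.2478]
tool_rot: [-180.0, 0.0, 121.3]
force: [-0.5, 0.1, -0.1]
opening: 0.0256
```

Call:
play_rows --pt "255 0 0 0 6.87" --pt "255 0 0 0 6.87" --pt "255 0 0 0 6.87" --pt "255 0 0 0 6.87" --pt "255 0 0 0 6.87"

```text
clock: 0.93
eef_pos: [0.2546, 0.5705, 0.2478]
tool_rot: [-180.0, 0.0, 86.9]
force: [0.3, -0.9, -0.0]
opening: 0.0002
```

Call:
play_rows --pt "255 -31 12 0 0" --pt "255 -31 12 0 0" --pt "255 -31 12 0 0" --pt "255 -31 12 0 0" --pt "255 -31 12 0 0"

```text
clock: 1.35
eef_pos: [0.3073, 0.4113, 0.2479]
tool_rot: [-180.0, 0.0, 87.3]
force: [1.1, -0.3, 0.0]
opening: -0.0003
```

Call:
play_rows --pt "255 -31 12 0 0" --pt "255 -31 12 0 0" --pt "255 -31 12 0 0" --pt "255 -31 12 0 0" --pt "255 -31 12 0 0"

```text
clock: 1.77
eef_pos: [0.3597, 0.2536, 0.2481]
tool_rot: [-180.0, -0.0, 87.3]
force: [0.6, -0.1, -0.1]
opening: -0.0002
```

Call:
play_rows --pt "255 -31 12 0 0" --pt "255 -31 12 0 0" --pt "255 -31 12 0 0" --pt "255 -31 12 0 0" --pt "255 -31 12 0 0"

```text
clock: 2.18
eef_pos: [0.4122, 0.0959, 0.2483]
tool_rot: [-180.0, -0.0, 87.3]
force: [-0.1, -0.0, -0.4]
opening: 0.0003
```

Call:
play_rows --pt "255 -31 12.2 0 0" --pt "255 -31 12.2 0 0" --pt "255 -31 12.2 0 0" --pt "255 -31 12.2 0 0" --pt "255 -31 12.2 0 0"

```text
clock: 2.6
eef_pos: [0.4657, -0.0617, 0.2483]
tool_rot: [180.0, -0.0, 87.3]
force: [0.2, 1.1, -0.1]
opening: 0.0001
```

Call:
play_rows --pt "255 -31 12.2 0 0" --pt "255 -31 12.2 0 0" --pt "255 -31 12.2 0 0" --pt "255 -31 12.2 0 0" --pt "255 -31 12.2 0 0"

```text
clock: 3.02
eef_pos: [0.5194, -0.2192, 0.2479]
tool_rot: [-180.0, -0.0, 87.3]
force: [1.1, -0.2, 1.0]
opening: 0.0001
```

Call:
play_rows --pt "255 0 0 30 0" --pt "255 0 0 30 0" --pt "255 0 0 30 0" --pt "255 0 0 30 0" --pt "255 0 0 20 0"

```text
clock: 3.43
eef_pos: [0.5178, -0.2172, 0.1053]
tool_rot: [-179.8, -0.0, 87.2]
force: [-0.1, 0.7, -0.1]
opening: 0.0
```

Run:
```python
from h import *
f=shot('side','side1'); s=env.state(); print(s['eef_pos'],s['tool_rot'],s['force'])
cv2.imwrite('pics/s1c.png',cv2.resize(f['img'][190:310,225:345],None,fx=5,fy=5,interpolation=cv2.INTER_CUBIC))
```

```text
[ 0.51636073 -0.21641599  0.10257083] [-1.79579104e+02 -7.79187496e-02  8.72706323e+01] [-2.10374479  0.6103944  -2.53356671]
```

View pics/s1c.png

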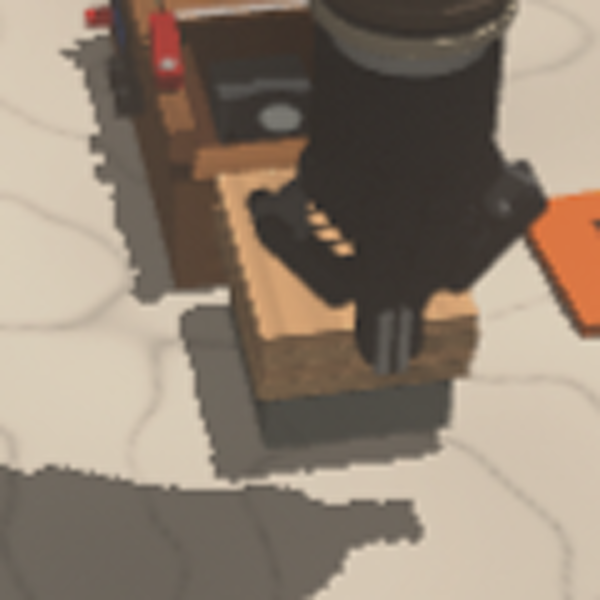

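The fingers stand behind the stack, with tips at about pixel (302, 264), roughly centred on the cover's edge. I let the arm settle.

Call:
play_rows --pt "255 0 0 0 0" --pt "255 0 0 0 0" --pt "255 0 0 0 0"

```text
clock: 3.73
eef_pos: [0.5201, -0.2184, 0.1098]
tool_rot: [179.9, 0.0, 87.2]
force: [0.2, 0.4, 0.4]
opening: 0.0002
```

Call:
play_rows --pt "255 0 0 0 0" --pt "255 0 0 0 0" --pt "255 0 0 0 0"

```text
clock: 3.98
eef_pos: [0.5197, -0.2179, 0.1092]
tool_rot: [179.9, -0.0, 87.3]
force: [-0.3, -0.8, -0.2]
opening: -0.0003
```

Run:
```python
from h import *
f=load('side1')
for (u,v) in((385,373),(372,368),(408,368)):
    U=225+(u+.5)/5-.5;V=190+(v+.5)/5-.5
    K=f['intrinsics']; d=np.array([(U-K[0,2])/K[0,0],-(V-K[1,2])/K[1,1],-1.]); w=rotm(f['attitude'])@d
    print([ (f['eye']+w*(y-f['eye'][1])/w[1]).round(4) for y in(-.226,-.229)])
for v in range(250,268,2): print(v,pt(f,301,v).round(4),pt(f,303,v).round(4))
```

```text
[array([ 0.5137, -0.226 ,  0.0906]), array([ 0.5126, -0.229 ,  0.0935])]
[array([ 0.5076, -0.226 ,  0.0947]), array([ 0.5066, -0.229 ,  0.0976])]
[array([ 0.524 , -0.226 ,  0.0914]), array([ 0.5229, -0.229 ,  0.0943])]
250 [ 0.5096 -0.2279  0.1331] [ 0.5138 -0.2286  0.1329]
252 [ 0.5099 -0.2277  0.1274] [ 0.5149 -0.2263  0.1252]
254 [ 0.5097 -0.2292  0.1231] [ 0.5147 -0.2277  0.1209]
256 [ 0.5107 -0.2272  0.1156] [ 0.5146 -0.2289  0.1163]
258 [ 0.5105 -0.2286  0.1113] [ 0.5149 -0.2289  0.1107]
260 [ 0.5116 -0.2263  0.1033] [ 0.5157 -0.2274  0.1035]
262 [ 0.5114 -0.2276  0.0988] [ 0.5154 -0.2293  0.0995]
264 [ 0.5121 -0.2264  0.0918] [ 0.5161 -0.228   0.0925]
266 [ 0.5267 -0.1848  0.0455] [ 0.5311 -0.186   0.0458]
```

Call:
play_rows --pt "255 0 0 6 0" --pt "255 0 0 6 0" --pt "255 0 0 4.7 0" --pt "255 0 0 0 0" --pt "255 0 0 0 0"

```text
clock: 4.4
eef_pos: [0.5188, -0.2178, 0.091]
tool_rot: [-179.9, -0.0, 87.2]
force: [-0.3, 0.6, -0.1]
opening: 0.0002
```

Call:
play_rows --pt "255 3 0 0 0" --pt "255 3 0 0 0" --pt "255 3 0 0 0" --pt "255 3 0 0 0" --pt "255 3 0 0 0"

```text
clock: 4.82
eef_pos: [0.52, -0.2024, 0.0917]
tool_rot: [180.0, -0.0, 87.3]
force: [0.9, 0.0, -0.6]
opening: 0.0
```

Call:
play_rows --pt "255 2 0 0 0" --pt "255 2 0 0 0" --pt "255 2 0 0 0" --pt "255 2 0 0 0" --pt "255 2 0 0 0"

```text
clock: 5.23
eef_pos: [0.5204, -0.1929, 0.0916]
tool_rot: [180.0, 0.0, 87.2]
force: [0.2, -0.7, -0.5]
opening: 0.0001
```

Call:
play_rows --pt "255 2 0 0 0" --pt "255 2 0 0 0" --pt "255 2 0 0 0" --pt "255 2 0 0 0" --pt "255 2 0 0 0"

```text
clock: 5.65
eef_pos: [0.5209, -0.1828, 0.0916]
tool_rot: [180.0, 0.0, 87.2]
force: [0.1, -0.7, 0.8]
opening: 0.0004
```

Run:
```python
from h import *
f=shot('side','side2'); s=env.state(); print(s['eef_pos'],s['tool_rot'],s['force'])
cv2.imwrite('pics/s2c.png',cv2.resize(f['img'][190:310,225:345],None,fx=5,fy=5,interpolation=cv2.INTER_CUBIC))
```

```text
[ 0.5209592  -0.18229989  0.09155212] [-1.79999490e+02 -1.61985869e-02  8.72713188e+01] [ 0.34723204 -0.94219715  0.66141953]
```

View pics/s2c.png

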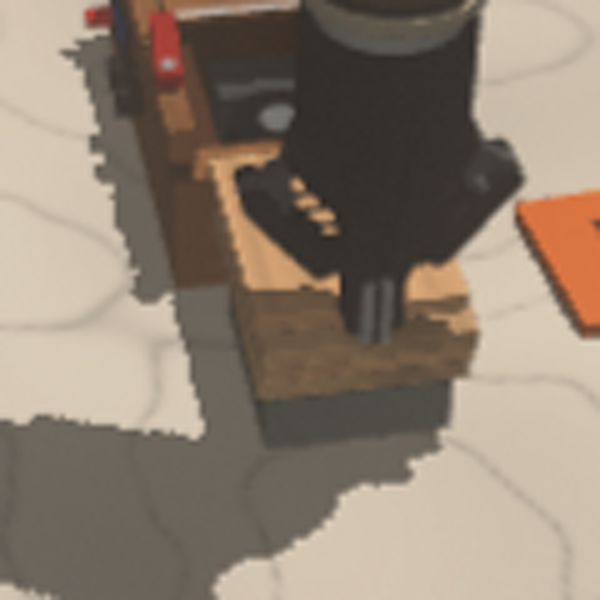

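The cover has moved about 15 mm straight, its lead is entering the mouth, and the lower covers are in place. I keep pushing.

Call:
play_rows --pt "255 2.5 0 0 0" --pt "255 2.5 0 0 0" --pt "255 2.5 0 0 0" --pt "255 2.5 0 0 0" --pt "255 2.5 0 0 0"

```text
clock: 6.12
eef_pos: [0.5215, -0.1701, 0.0916]
tool_rot: [180.0, -0.0, 87.3]
force: [-0.1, -1.2, 0.6]
opening: -0.0003
```

Call:
play_rows --pt "255 2.5 0 0 0" --pt "255 2.5 0 0 0" --pt "255 2.5 0 0 0" --pt "255 2.5 0 0 0" --pt "255 2.5 0 0 0"

```text
clock: 6.53
eef_pos: [0.5221, -0.1577, 0.0916]
tool_rot: [180.0, -0.0, 87.3]
force: [0.3, -0.8, 0.5]
opening: -0.0002
```

Run:
```python
from h import *
f=shot('top','top3'); g=shot('side','side3'); s=env.state(); print(s['eef_pos'],s['tool_rot'],s['force'])
a=cv2.resize(f['img'][165:240,225:355],(780,450),interpolation=cv2.INTER_CUBIC)[:, :400]
b=cv2.resize(g['img'][185:285,235:335],(400,400),interpolation=cv2.INTER_CUBIC); b=cv2.copyMakeBorder(b,0,50,0,0,0)
cv2.imwrite('pics/c3.png',np.hstack([a,b]))
```

```text
[ 0.52215874 -0.15724381  0.09152838] [-1.79994103e+02 -2.56669310e-02  8.72874541e+01] [-0.6846342   0.44069858 -0.00127491]
```

View pics/c3.png

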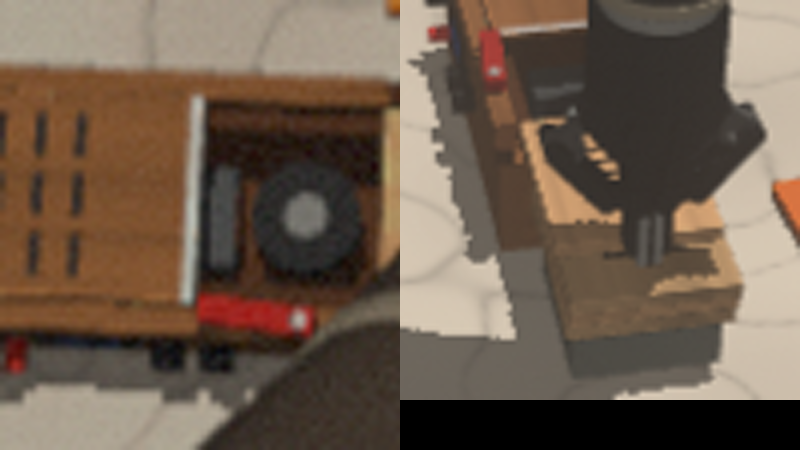

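Call:
play_rows --pt "255 2.5 0 0 0" --pt "255 2.5 0 0 0" --pt "255 2.5 0 0 0" --pt "255 2.5 0 0 0" --pt "255 2.5 0 0 0"

```text
clock: 7.05
eef_pos: [0.5227, -0.1452, 0.0916]
tool_rot: [180.0, -0.0, 87.3]
force: [-0.2, -1.9, 0.3]
opening: 0.0
```

Call:
play_rows --pt "255 2.5 0 0 0" --pt "255 2.5 0 0 0" --pt "255 2.5 0 0 0" --pt "255 2.5 0 0 0" --pt "255 2.5 0 0 0"

```text
clock: 7.47
eef_pos: [0.5233, -0.1327, 0.0916]
tool_rot: [180.0, -0.0, 87.2]
force: [-0.1, -1.4, -0.0]
opening: 0.0003
```

Call:
play_rows --pt "255 2.5 0 0 0" --pt "255 2.5 0 0 0" --pt "255 2.5 0 0 0" --pt "255 2.5 0 0 0" --pt "255 2.5 0 0 0"

```text
clock: 7.88
eef_pos: [0.5239, -0.1203, 0.0916]
tool_rot: [180.0, 0.0, 87.2]
force: [-0.2, -0.2, -0.1]
opening: -0.0001
```

Run:
```python
from h import *
f=shot('top','top4'); g=shot('side','side4'); s=env.state(); print(s['eef_pos'],s['tool_rot'],s['force'])
a=cv2.resize(f['img'][165:240,225:355],(780,450),interpolation=cv2.INTER_CUBIC)[:, :400]
b=cv2.resize(g['img'][185:285,235:335],(400,400),interpolation=cv2.INTER_CUBIC); b=cv2.copyMakeBorder(b,0,50,0,0,0)
cv2.imwrite('pics/c4.png',np.hstack([a,b]))
```

```text
[ 0.52391164 -0.11985052  0.09153349] [-1.79992286e+02 -2.17646918e-02  8.72841185e+01] [-0.36205324  0.27608881 -0.45208832]
```

View pics/c4.png

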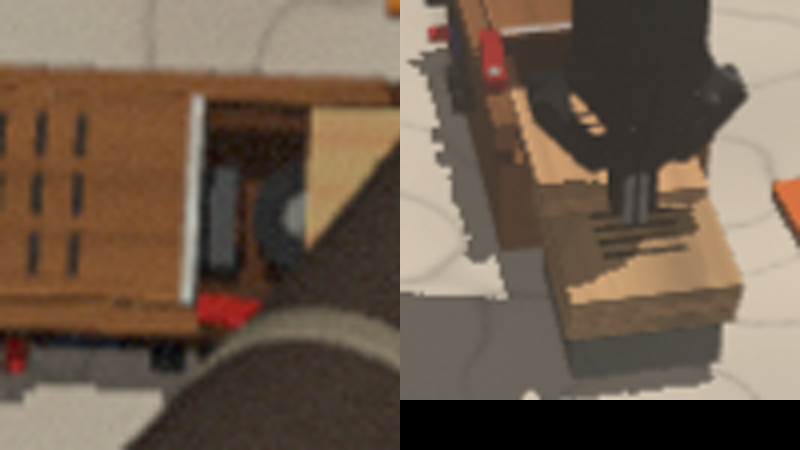

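The cover lies straight in the channel, with its leading edge at about column 305 and about 50 mm short of the deck edge at column 207. I push 50 mm more, then feel for the stop.

Call:
play_rows --pt "255 2.5 0 0 0" --pt "255 2.5 0 0 0" --pt "255 2.5 0 0 0" --pt "255 2.5 0 0 0" --pt "255 2.5 0 0 0"

```text
clock: 8.4
eef_pos: [0.5245, -0.1077, 0.0915]
tool_rot: [-180.0, -0.0, 87.3]
force: [-0.3, 0.3, 0.2]
opening: 0.0002
```

Call:
play_rows --pt "255 2.5 0 0 0" --pt "255 2.5 0 0 0" --pt "255 2.5 0 0 0" --pt "255 2.5 0 0 0" --pt "255 2.5 0 0 0"

```text
clock: 8.82
eef_pos: [0.5251, -0.0953, 0.0916]
tool_rot: [180.0, -0.0, 87.3]
force: [0.1, -0.2, -0.6]
opening: 0.0005
```

Call:
play_rows --pt "255 2.5 0 0 0" --pt "255 2.5 0 0 0" --pt "255 2.5 0 0 0" --pt "255 2.5 0 0 0" --pt "255 2.5 0 0 0"

```text
clock: 9.23
eef_pos: [0.5257, -0.0828, 0.0916]
tool_rot: [-180.0, -0.0, 87.2]
force: [-0.4, 0.2, -0.4]
opening: 0.0
```

Call:
play_rows --pt "255 2.5 0 0 0" --pt "255 2.5 0 0 0" --pt "255 2.5 0 0 0" --pt "255 2 0 0 0" --pt "255 1 0 0 0"

```text
clock: 9.65
eef_pos: [0.5262, -0.0722, 0.0916]
tool_rot: [180.0, -0.0, 87.3]
force: [0.8, -0.8, 0.1]
opening: -0.0002
```

Call:
play_rows --pt "255 0.5 0 0 0" --pt "255 0.5 0 0 0" --pt "255 0.5 0 0 0" --pt "255 0.5 0 0 0"

```text
clock: 9.98
eef_pos: [0.5262, -0.0706, 0.0916]
tool_rot: [180.0, 0.0, 87.2]
force: [-0.2, 0.2, -0.1]
opening: -0.0
```

Call:
play_rows --pt "255 1.5 0 0 0" --pt "255 1.5 0 0 0" --pt "255 1.5 0 0 0" --pt "255 1.5 0 0 0" --pt "255 1 0 0 0"

```text
clock: 10.4
eef_pos: [0.5267, -0.0633, 0.0916]
tool_rot: [180.0, -0.0, 87.3]
force: [-0.6, -0.7, 0.6]
opening: -0.0002
```

Call:
play_rows --pt "255 0.5 0 0 0" --pt "255 0.5 0 0 0" --pt "255 0 0 0 0"

```text
clock: 10.65
eef_pos: [0.5267, -0.0624, 0.0916]
tool_rot: [-180.0, -0.0, 87.3]
force: [1.3, -0.7, -0.0]
opening: 0.0002
```

Call:
play_rows --pt "255 0.5 0 0 0" --pt "255 0.5 0 0 0" --pt "255 0.5 0 0 0" --pt "255 0 0 0 0"

```text
clock: 10.98
eef_pos: [0.5267, -0.061, 0.0916]
tool_rot: [-180.0, -0.0, 87.2]
force: [-0.4, -0.3, 0.0]
opening: 0.0
```

Call:
play_rows --pt "255 0.4 0 0 0" --pt "255 0.4 0 0 0" --pt "255 0.4 0 0 0" --pt "255 0 0 0 0"

```text
clock: 11.32
eef_pos: [0.5268, -0.0598, 0.0916]
tool_rot: [-180.0, -0.0, 87.3]
force: [-0.5, -0.4, -0.4]
opening: -0.0001
```

Call:
play_rows --pt "255 0.4 0 0 0" --pt "255 0.4 0 0 0" --pt "255 0.4 0 0 0" --pt "255 0 0 0 0"

```text
clock: 11.65
eef_pos: [0.5269, -0.0585, 0.0916]
tool_rot: [-180.0, -0.0, 87.3]
force: [0.5, -0.2, -0.0]
opening: 0.0001
```

Call:
play_rows --pt "255 0.4 0 0 0" --pt "255 0.4 0 0 0" --pt "255 0.4 0 0 0" --pt "255 0 0 0 0"

```text
clock: 11.98
eef_pos: [0.5269, -0.0573, 0.0916]
tool_rot: [-180.0, -0.0, 87.3]
force: [-0.1, -0.2, 0.3]
opening: -0.0002
```

Call:
play_rows --pt "255 0.4 0 0 0" --pt "255 0.4 0 0 0" --pt "255 0.4 0 0 0" --pt "255 0 0 0 0"

```text
clock: 12.32
eef_pos: [0.5269, -0.0561, 0.0916]
tool_rot: [-180.0, -0.0, 87.3]
force: [-0.0, -0.3, -0.6]
opening: -0.0003
```

Call:
play_rows --pt "255 0.4 0 0 0" --pt "255 0.4 0 0 0" --pt "255 0.4 0 0 0" --pt "255 0.4 0 0 0"

```text
clock: 12.65
eef_pos: [0.527, -0.0546, 0.0916]
tool_rot: [180.0, -0.0, 87.3]
force: [0.7, -1.1, 0.2]
opening: 0.0001
```

Call:
play_rows --pt "255 0.4 0 0 0" --pt "255 0.4 0 0 0" --pt "255 0.4 0 0 0" --pt "255 0.3 0 0 0"

```text
clock: 12.98
eef_pos: [0.5271, -0.0531, 0.0916]
tool_rot: [180.0, -0.0, 87.3]
force: [0.3, -0.8, -0.4]
opening: 0.0002
```

Call:
play_rows --pt "255 0.4 0 0 0" --pt "255 0.4 0 0 0" --pt "255 0.4 0 0 0" --pt "255 0.3 0 0 0"

```text
clock: 13.32
eef_pos: [0.5272, -0.0516, 0.0916]
tool_rot: [180.0, -0.0, 87.3]
force: [-0.1, 0.3, 0.0]
opening: 0.0002
```

Call:
play_rows --pt "255 0.4 0 0 0" --pt "255 0.4 0 0 0" --pt "255 0.4 0 0 0" --pt "255 0.3 0 0 0"

```text
clock: 13.65
eef_pos: [0.5273, -0.0501, 0.0916]
tool_rot: [180.0, -0.0, 87.2]
force: [0.3, -0.7, 0.2]
opening: 0.0001
```

Call:
play_rows --pt "255 0.4 0 0 0" --pt "255 0.4 0 0 0" --pt "255 0.4 0 0 0" --pt "255 0.3 0 0 0"

```text
clock: 13.98
eef_pos: [0.5273, -0.0486, 0.0916]
tool_rot: [-180.0, -0.0, 87.2]
force: [0.1, -0.6, 0.1]
opening: -0.0002
```

Call:
play_rows --pt "255 0.4 0 0 0" --pt "255 0.4 0 0 0" --pt "255 0.4 0 0 0" --pt "255 0.3 0 0 0"

```text
clock: 14.32
eef_pos: [0.5274, -0.0471, 0.0916]
tool_rot: [180.0, -0.0, 87.2]
force: [0.4, -0.3, 0.0]
opening: -0.0001
```

Call:
play_rows --pt "255 0.4 0 0 0" --pt "255 0.4 0 0 0" --pt "255 0.4 0 0 0" --pt "255 0.3 0 0 0"

```text
clock: 14.65
eef_pos: [0.5275, -0.0456, 0.0916]
tool_rot: [-180.0, -0.0, 87.2]
force: [-0.1, -0.5, 0.2]
opening: -0.0
```

Call:
play_rows --pt "255 0.4 0 0 0" --pt "255 0.4 0 0 0" --pt "255 0.4 0 0 0" --pt "255 0.3 0 0 0"

```text
clock: 14.98
eef_pos: [0.5275, -0.0441, 0.0916]
tool_rot: [-180.0, -0.0, 87.2]
force: [-0.7, -0.5, 0.8]
opening: -0.0001
```

Call:
play_rows --pt "255 0.4 0 0 0" --pt "255 0.4 0 0 0" --pt "255 0.4 0 0 0" --pt "255 0.3 0 0 0"

```text
clock: 15.32
eef_pos: [0.5276, -0.0426, 0.0916]
tool_rot: [-180.0, -0.0, 87.2]
force: [-0.9, -0.6, 0.1]
opening: 0.0001
```

Call:
play_rows --pt "255 0.4 0 0 0" --pt "255 0.4 0 0 0" --pt "255 0.4 0 0 0" --pt "255 0.3 0 0 0"

```text
clock: 15.65
eef_pos: [0.5277, -0.0411, 0.0916]
tool_rot: [-180.0, -0.0, 87.2]
force: [-0.7, -0.5, 0.5]
opening: -0.0003
```

Call:
play_rows --pt "255 0.4 0 0 0" --pt "255 0.4 0 0 0" --pt "255 0.4 0 0 0" --pt "255 0.3 0 0 0"

```text
clock: 15.98
eef_pos: [0.5278, -0.0396, 0.0916]
tool_rot: [-180.0, -0.0, 87.2]
force: [-0.1, -0.9, 0.6]
opening: -0.0
```

Call:
play_rows --pt "255 0.4 0 0 0" --pt "255 0.4 0 0 0" --pt "255 0.4 0 0 0" --pt "255 0.3 0 0 0"

```text
clock: 16.32
eef_pos: [0.5278, -0.0381, 0.0916]
tool_rot: [180.0, -0.0, 87.2]
force: [0.4, -0.6, 0.6]
opening: 0.0004
```

Call:
play_rows --pt "255 0.4 0 0 0" --pt "255 0.4 0 0 0" --pt "255 0.4 0 0 0" --pt "255 0.3 0 0 0"

```text
clock: 16.65
eef_pos: [0.5279, -0.0366, 0.0916]
tool_rot: [180.0, -0.0, 87.2]
force: [-0.7, -1.0, 0.4]
opening: 0.0003
```

Call:
play_rows --pt "255 0.4 0 0 0" --pt "255 0.4 0 0 0" --pt "255 0.4 0 0 0" --pt "255 0.3 0 0 0"

```text
clock: 16.98
eef_pos: [0.528, -0.0351, 0.0916]
tool_rot: [180.0, -0.0, 87.2]
force: [0.8, -1.3, -0.3]
opening: -0.0002
```

Call:
play_rows --pt "255 0.4 0 0 0" --pt "255 0.4 0 0 0" --pt "255 0.4 0 0 0" --pt "255 0.3 0 0 0"

```text
clock: 17.32
eef_pos: [0.5281, -0.0336, 0.0916]
tool_rot: [180.0, -0.0, 87.2]
force: [0.7, -0.8, -0.1]
opening: -0.0002
```

Call:
play_rows --pt "255 0.4 0 0 0" --pt "255 0.4 0 0 0" --pt "255 0.4 0 0 0" --pt "255 0.3 0 0 0"

```text
clock: 17.65
eef_pos: [0.5281, -0.0321, 0.0916]
tool_rot: [180.0, -0.0, 87.3]
force: [-0.2, -0.8, 0.3]
opening: -0.0
```

Call:
play_rows --pt "255 0.4 0 0 0" --pt "255 0.4 0 0 0" --pt "255 0.4 0 0 0" --pt "255 0.3 0 0 0"

```text
clock: 17.98
eef_pos: [0.5283, -0.0309, 0.0916]
tool_rot: [180.0, 0.0, 87.2]
force: [0.6, -2.5, -0.5]
opening: -0.0001
```

Call:
play_rows --pt "255 0.2 0 0 0" --pt "255 0.2 0 0 0" --pt "255 0 0 0 0"

```text
clock: 18.23
eef_pos: [0.5284, -0.0308, 0.0916]
tool_rot: [180.0, 0.0, 87.2]
force: [1.4, -3.8, -0.8]
opening: -0.0
```

Call:
play_rows --pt "255 0.3 0 0 0" --pt "255 0.3 0 0 0" --pt "255 0 0 0 0"

```text
clock: 18.48
eef_pos: [0.5284, -0.0307, 0.0917]
tool_rot: [180.0, 0.1, 87.2]
force: [1.0, -6.3, -0.8]
opening: -0.0005
```

Call:
play_rows --pt "255 0.3 0 0 0" --pt "255 0.3 0 0 0" --pt "255 0 0 0 0" --pt "255 0 0 0 0"

```text
clock: 18.82
eef_pos: [0.5284, -0.0307, 0.0917]
tool_rot: [180.0, 0.1, 87.2]
force: [0.2, -6.5, 0.1]
opening: -0.0002
```

Call:
play_rows --pt "255 0 0 0 0" --pt "255 0 0 0 0" --pt "255 0 0 0 0" --pt "255 0 0 0 0" --pt "255 0 0 0 0"

```text
clock: 19.23
eef_pos: [0.5284, -0.0307, 0.0917]
tool_rot: [180.0, 0.1, 87.2]
force: [1.5, -7.2, -0.3]
opening: -0.0001
```

Call:
play_rows --pt "255 0 0 0 0" --pt "255 0 0 0 0" --pt "255 0 0 0 0" --pt "255 0 0 0 0" --pt "255 0 0 0 0"

```text
clock: 19.65
eef_pos: [0.5284, -0.0307, 0.0917]
tool_rot: [180.0, 0.1, 87.2]
force: [0.6, -6.4, 0.2]
opening: -0.0004
```

Call:
play_rows --pt "255 0.3 0 0 0" --pt "255 0.2 0 0 0" --pt "255 0 0 0 0" --pt "255 0 0 0 0" --pt "255 0 0 0 0"

```text
clock: 20.07
eef_pos: [0.5284, -0.0306, 0.0917]
tool_rot: [180.0, 0.1, 87.2]
force: [1.1, -8.4, -0.3]
opening: -0.0003
```

Call:
play_rows --pt "255 0 0 0 0" --pt "255 0 0 0 0" --pt "255 0 0 0 0" --pt "255 0 0 0 0" --pt "255 0 0 0 0"

```text
clock: 20.48
eef_pos: [0.5284, -0.0306, 0.0917]
tool_rot: [180.0, 0.1, 87.2]
force: [0.2, -7.6, -0.1]
opening: -0.0002
```

The force is held at about 7–8 N on the stop, with the leading edge about 39 mm under the deck. I back off, lift, and go to the outer side of the turn-button.

Call:
play_rows --pt "255 -1 0 0 0" --pt "255 -1 0 0 0" --pt "255 -3 0 0 0" --pt "255 -5 0 0 0" --pt "255 0 0 0 0"

```text
clock: 20.9
eef_pos: [0.5275, -0.0391, 0.0916]
tool_rot: [-180.0, -0.0, 87.2]
force: [-0.2, -0.0, 0.0]
opening: 0.0
```

Call:
play_rows --pt "255 0 0 -12 0" --pt "255 0 0 -16 0" --pt "255 0 0 -16 0" --pt "255 0 0 -12 0" --pt "255 0 0 -4 0"

```text
clock: 21.32
eef_pos: [0.5288, -0.0385, 0.1539]
tool_rot: [179.8, -0.1, 87.3]
force: [1.0, -0.1, 0.6]
opening: 0.0001
```

Call:
play_rows --pt "255 0 -18 0 0" --pt "255 0 -25 0 0" --pt "255 0 -25 0 0" --pt "255 0 -18 0 0" --pt "255 0 0 0 0"

```text
clock: 21.73
eef_pos: [0.4379, -0.0341, 0.1511]
tool_rot: [-179.8, -0.1, 87.2]
force: [-0.6, -1.6, -1.0]
opening: -0.0002
```

Call:
play_rows --pt "255 15 0 0 0" --pt "255 22 0 0 0" --pt "255 22 0 0 0" --pt "255 13 0 0 0" --pt "255 0 0 0 0"

```text
clock: 22.15
eef_pos: [0.4459, 0.0406, 0.1516]
tool_rot: [180.0, -0.0, 87.5]
force: [-0.5, -0.5, 0.1]
opening: 0.0003
```

Call:
play_rows --pt "255 0 0 0 0" --pt "255 0 0 0 0" --pt "255 0 0 0 0"

```text
clock: 22.4
eef_pos: [0.4454, 0.0365, 0.1516]
tool_rot: [180.0, 0.0, 87.2]
force: [-0.1, 1.5, 0.2]
opening: 0.0001
```

Run:
```python
from h import *
g=shot('side','side5'); s=env.state(); print(s['eef_pos'],s['tool_rot'],s['force'],s['joint_pos'].round(1))
cv2.imwrite('pics/c5.png',cv2.resize(g['img'][150:285,215:345],None,fx=4.4,fy=4.4,interpolation=cv2.INTER_CUBIC))
```

```text
[0.44541682 0.03649594 0.15163979] [1.79993225e+02 8.24065378e-03 8.71606810e+01] [ 0.19222178 -0.60323072 -0.10422144] [-47.   15.9  43.  123.5 -15.1  45.8   2.8]
```

View pics/c5.png

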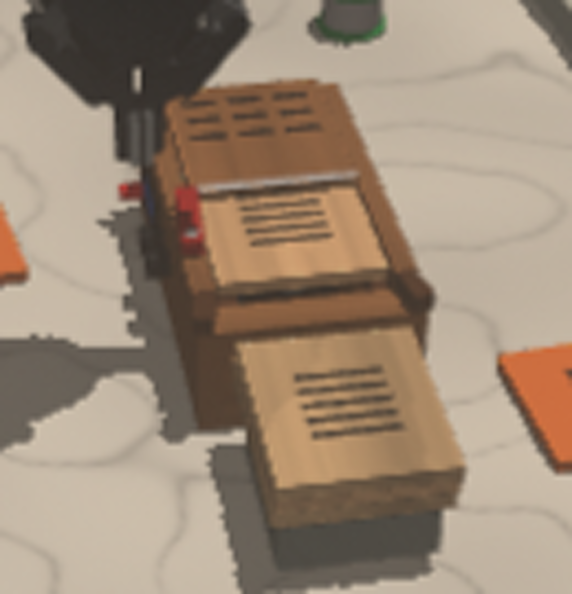

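The cover is seated flat under the deck, the lower stack hasn't moved, and the button is still along the wall. I descend outside the bar and sweep it round about its pivot.

Call:
play_rows --pt "255 0 0 10 0" --pt "255 0 0 14 0" --pt "255 0 0 12 0" --pt "255 0 0 7 0" --pt "255 0 0 3 0"

```text
clock: 22.87
eef_pos: [0.4446, 0.0368, 0.1042]
tool_rot: [-179.9, 0.1, 87.2]
force: [0.3, -0.2, -0.2]
opening: 0.0001
```

Call:
play_rows --pt "255 0 0 0 0" --pt "255 0 0 0 0" --pt "255 0 0 0 0"

```text
clock: 23.12
eef_pos: [0.4457, 0.0374, 0.106]
tool_rot: [180.0, -0.0, 87.2]
force: [-1.0, 0.4, 0.3]
opening: 0.0
```

Call:
play_rows --pt "255 0 1 0 0" --pt "255 0 1.5 0 0" --pt "255 0 1.5 0 0" --pt "255 0 0.5 0 0" --pt "255 0 0 0 0"

```text
clock: 23.53
eef_pos: [0.4501, 0.0373, 0.1057]
tool_rot: [180.0, -0.0, 87.3]
force: [0.7, 1.3, 0.7]
opening: 0.0001
```

Call:
play_rows --pt "255 1.77 2.17 0 5" --pt "255 1.77 2.17 0 5" --pt "255 1.77 2.17 0 5" --pt "255 1.77 2.17 0 5" --pt "255 1.77 2.17 0 5"

```text
clock: 23.95
eef_pos: [0.4617, 0.0436, 0.1055]
tool_rot: [-179.9, 0.0, 62.0]
force: [-2.2, -0.0, 1.8]
opening: 0.0002
```

Call:
play_rows --pt "255 1.77 2.17 0 5" --pt "255 1.77 2.17 0 5" --pt "255 1.77 2.17 0 5" --pt "255 1.77 2.17 0 5" --pt "255 1.77 2.17 0 5"

```text
clock: 24.37
eef_pos: [0.4757, 0.0444, 0.1054]
tool_rot: [-179.9, 0.0, 37.0]
force: [-1.2, 1.8, 0.9]
opening: -0.0002
```

Call:
play_rows --pt "255 1.77 2.17 0 5" --pt "255 1.77 2.17 0 5" --pt "255 1.77 2.17 0 5" --pt "255 1.77 2.17 0 5" --pt "255 1.77 2.17 0 5"

```text
clock: 24.78
eef_pos: [0.4886, 0.0389, 0.1055]
tool_rot: [-179.9, 0.0, 12.0]
force: [-0.5, 1.4, 1.3]
opening: 0.0001
```

Call:
play_rows --pt "255 1.77 2.17 0 5" --pt "255 1.77 2.17 0 5" --pt "255 1.77 2.17 0 5" --pt "255 0 0 0 0" --pt "255 0 0 0 0"

```text
clock: 25.2
eef_pos: [0.4948, 0.0327, 0.1054]
tool_rot: [180.0, 0.0, -2.6]
force: [-1.0, 0.3, 0.8]
opening: -0.0002
```

Run:
```python
from h import *
g=shot('side','side6'); s=env.state(); print(s['eef_pos'],s['tool_rot'],s['force'],s['joint_pos'].round(1))
cv2.imwrite('pics/c6.png',cv2.resize(g['img'][150:285,215:345],None,fx=4.4,fy=4.4,interpolation=cv2.INTER_CUBIC))
```

```text
[0.49486408 0.03268803 0.10548352] [ 1.79993673e+02  1.70794085e-02 -2.56486970e+00] [-1.89551385  1.16497373  0.62448472] [-54.3  34.9  61.6 120.  -41.2  49.8 -60.8]
```

View pics/c6.png

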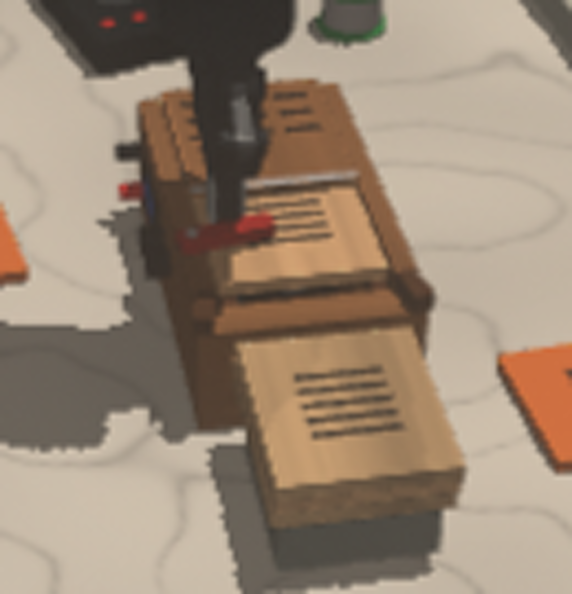

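The bar is now nearly square across the cover, running from about (190, 238) to (272, 228), parallel to the deck edge. A slight further push, then I back off.

Call:
play_rows --pt "255 0 0.7 0 0" --pt "255 0 0.7 0 0" --pt "255 0 0 0 0" --pt "255 0 0 0 0"

```text
clock: 25.58
eef_pos: [0.4951, 0.0312, 0.1057]
tool_rot: [-180.0, -0.0, -2.7]
force: [1.0, 1.7, -0.8]
opening: -0.0001
```

Call:
play_rows --pt "255 0 -1.5 0 0" --pt "255 0 -2 0 0" --pt "255 0 -2 0 0" --pt "255 0 0 0 0" --pt "255 0 0 -10 0"

```text
clock: 26.0
eef_pos: [0.4943, 0.0367, 0.1148]
tool_rot: [180.0, 0.1, -2.7]
force: [0.2, -0.2, 0.2]
opening: -0.0002
```

Call:
play_rows --pt "255 0 0 -25 0" --pt "255 0 0 -35 0" --pt "255 0 0 -35 0" --pt "255 0 0 -25 0" --pt "255 0 0 0 0"

```text
clock: 26.42
eef_pos: [0.4974, 0.0355, 0.2404]
tool_rot: [-179.9, -0.4, -2.8]
force: [0.1, 0.5, 0.2]
opening: 0.0002
```

Call:
play_rows --pt "255 -15 -15 0 0" --pt "255 -15 -20 0 0" --pt "255 -15 -20 0 0" --pt "255 0 0 0 0" --pt "255 0 0 0 0"

```text
clock: 26.83
eef_pos: [0.4522, 0.0949, 0.2356]
tool_rot: [-180.0, 0.0, -2.6]
force: [-0.5, -0.0, 0.1]
opening: 0.0002
```

Run:
```python
from h import *
g=shot('side','side7'); f=shot('top','top7'); s=env.state(); print(s['clock'],s['eef_pos'],s['tool_rot'],s['force'],s['dq'].round(2))
a=cv2.resize(f['img'][165:240,205:355],(400,200),interpolation=cv2.INTER_CUBIC)
b=cv2.resize(g['img'][160:285,235:335],(400,500),interpolation=cv2.INTER_CUBIC)
cv2.imwrite('pics/c7.png',np.hstack([cv2.copyMakeBorder(a,0,300,0,0,0),b]))
```

```text
26.9333 [0.45315401 0.09314664 0.2358609 ] [-1.79999168e+02 -2.97707804e-02 -2.76016556e+00] [-0.28676681 -0.07090554  1.03974996] [ 1.48  0.45 -0.   -0.12 -0.03 -0.11 -0.2 ]
```

View pics/c7.png

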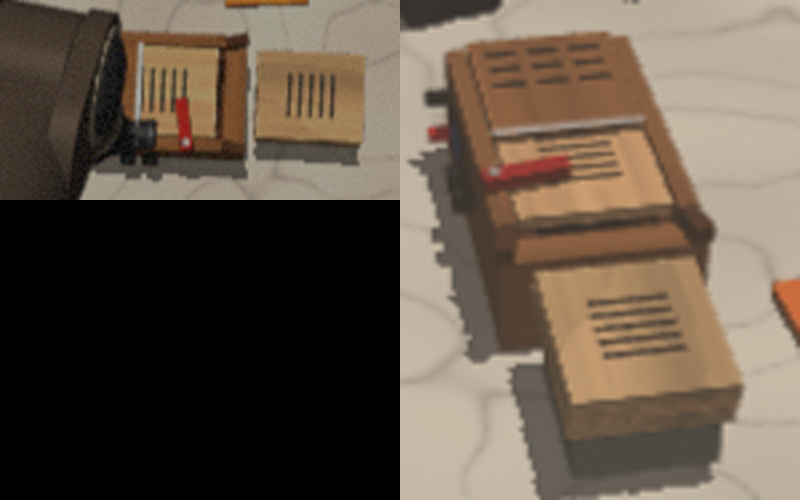

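The bar lies across the cover: pivot at (185, 146) and tip at (182, 100) in the top view, (495, 173) and (570, 165) in the side view. I compute its angle.

Run:
```python
from h import *
f=load('top7');g=load('side7')
A=lambda u,v:pt(f,205+u*.375,165+v*.375,.094)
B=lambda u,v:pt(g,235+(u-400)/4,160+v/4,.094)
for a,b in((A(185,146),A(182,100)),(B(495,173),B(569,165))):
    d=(b-a)[:2]; print(a.round(4),b.round(4),'theta',np.radians(90-np.degrees(np.arctan2(d[1],d[0]))-2.7))
# lower covers: old vs new image of stack's top face corner positions in side view
p=[((u-400)/4+235,v/4+160) for u,v in((539,273),(693,260),(742,385),(563,403))]
print([pt(g,*q,z=.0715)[:2].round(4) for q in p], np.mean([pt(g,*q,z=.0715)[:2] for q in p],0))
```

```text
[0.4647 0.0122 0.094 ] [0.5157 0.0153 0.094 ] theta 1.4619048933889434
[0.4707 0.012  0.094 ] [0.5186 0.0105 0.094 ] theta 1.554705263439584
[array([ 0.4812, -0.0657]), array([ 0.5766, -0.0738]), array([ 0.5697, -0.1903]), array([ 0.4674, -0.1826])] [ 0.52372248 -0.12812427]
```

Call:
play_rows --pt "255 0 0 0 0" --pt "255 0 0 0 0" --pt "255 0 0 0 0" --pt "255 0 0 0 0" --pt "255 0 0 0 0"

```text
clock: 27.35
eef_pos: [0.453, 0.0932, 0.2356]
tool_rot: [180.0, -0.0, -2.8]
force: [0.3, 0.1, 0.0]
opening: 0.0001
```

```bash
python3 -c "
from h import *
print(env.state()['force'],env.state()['eef_pos']); print(env.sign_off())"
```

```text
[0.29432866 0.14164693 0.02734006] [0.45304765 0.09315433 0.23557142]
the job is handed in; nothing more can be done
None
```

The job is handed in at about 27 s on the robot's clock; no verdict was reported.

- **Cover:** I pushed the top cover straight into the channel with closed fingers and fed it under the deck in steps of at most 1.6 mm. It met the stop with its leading edge about 39 mm in. I pressed it for about 2 s; the highest reading was 8.4 N, with most between 6.4 and 7.6 N. The last pictures show it flat under the deck.
- **Turn-button:** I swept it round its pivot until it lay across the cover. The two cameras put it at 1.46 rad (top) and 1.55 rad (side), so they differ by about 0.1 rad, but both are above 1.25.
- **Lower covers:** the top face of the stack measured within about 2 mm of where the top cover's outline began. I had no direct starting measurement of the covers below, and 2 mm is about the calibration error.
- **Bystanders:** I did not measure the multimeter, spool, jar, screwdriver or cup again at the end. The arm went nowhere near them on the bench.
- **Robot:** it is clear of everything, with force readings at noise level.

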